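# Clear the oak chips off the sample warmer's lid and hold the lid open

## Robot

A 6-joint arm with a two-finger parallel gripper is mounted at the origin on the work surface. World frame = base frame: x ahead of the robot, y to its left, z up, the work surface at z = 0. Lengths are in m, angles in rad, forces in N, time in s.
With the tool pointing down it reaches from about 0.35 to 0.725 m from the base axis. Payload 4.3 kg.
Tool frame: the origin (TCP) lies midway between the tips of the shut fingers; the grasp point (between the pads) lies 19 mm behind it; z points along the fingers, y is the line along which they close (so a half turn about z gives the same grasp; the last joint's range is limited). The gripper opens to 85 mm and grips with 20 to 120 N. Pads are 22 mm wide; open, the fingers measure 114 mm over their backs; the gripper's body (76 mm by 85 mm) begins 54 mm behind the grasp point. The pads swing forward as they close: fully open they stand 13 mm farther back than shut.
Start: joints at [-1.278, 0.377, 0.081, 1.274, 0, 1.46], TCP at [0.225, -0.529, 0.231] pointing down, gripper open.
Joint ranges: [-2.72, 2.72], [-0.84, 1.66], [-1.02, 1.22], [-1.77, 2.12], [-1.37, 1.28], [-3.14, 3.14]. Speed limits (rad/s): [2.57, 2.57, 3.14, 3.14, 3.14, 3.14].

## Interface

Orientations are given as a rotation vector (axis times angle).
In Python, from workcell import r, eyes gives the robot as it stands. The module is installed in compiled form; this text tells all that it offers.
- The arm moves only by the tool step_arm, never from a script. Its argument "deltas" is a list of rows, each a list of 7 numbers: the opening, from -1 (shut) to 1 (fully open), then the shift along the tool's x, y, z in mm, then the turn, a rotation vector about the tool's x, y, z in rad. In form: [[gripper, tx, ty, tz, rx, ry, rz], ...]. A call has 1 to 12 rows; each row is the pose to reach, as a shift and turn from the pose commanded when the call began, along the tool's axes at that moment; what a row does not reach only later rows make up. A row lasts 1/12 s, in which the tool goes at most 41.7 mm and 7.16 degrees, less where a joint would pass 70% of its speed; a pose out of reach is approached as far as the arm can. A call with a gripper value outside its range is refused whole. The fingers move at their own pace and stop on an object; "grip_force" is the grip in N (left out, the last holds). Time passes only in rows, so rows that repeat a pose let the fingers close. It gives the time, the measured TCP pose, the force, the opening and the grip force at its end, in the units of the state.
- r.sense(): the state, without advancing time (a new reading comes with each control period).
- eyes.grab_frame(name): name is "side" or "top" or "wrist"; returns the picture (480x640x3 uint8, red, green, blue); there is no depth.
- eyes.calibration(name): a dict with "fov_y" (degrees; the focal length in pixels is half the picture's height over the tangent of half this angle, whatever the lens; pixels are square), "cx", "cy" (the principal point, pixels), "dist" ([k1, k2, p1, p2, k3] as OpenCV has them; the pictures are not rectified), "R" (3x3) and "t" (3): a world point X has camera coordinates R X + t. Camera axes: x right, y down, z forward; pixel columns grow to the right and rows downward; lengths in m; the calibration is good to about 2 mm. A picture is of the moment at which its call begins: read the wrist's pose just before it. calibration takes no time and is no camera call; for the wrist camera it gives the pose at the moment of the call.
- r.close_job(): hands the job in; it is judged then, once.
The state is a dict: "time_s": time; "joints": joint angles; "dq": joint speeds; "joint_efforts": joint torques, N m; "tcp_pos": TCP position; "orientation": TCP orientation; "ft_force": force on the tool from outside, world axes, zero at the start; "moment": the same for the moment, N m; "gripper_width": finger opening in m; "finger_force": force on a finger pad.
Only numpy, scipy, OpenCV 4.12 (cv2) and the standard library are available. Lean on these libraries where they do the work, as an engineer would, in place of code of your own. Each camera call takes 0.05 s, during which the arm holds its last target. There are 200 camera calls.

## Task

Three oak chips lie on the closed lid of the sample warmer. Sweep them all off the lid into the tray beside it with the scraper block, not with the fingers, then stand the scraper back on the bench, upright and clear of the tray. Then lift the lid by its bar and hold it open at 60 degrees from closed; it falls shut if let go, so finish while still holding it still there, and leave the jar and the beaker where they are.

Things in the scene. Friction and masses are not known exactly. Their poses are not given: they have to be found in the camera images.
- warmer: the sample warmer, fixed to the bench: an open-topped white box 170 mm deep (x) x 240 mm wide (y) x 120 mm high, with a grey control housing 105 mm high behind it (from x = +85 to +115 mm) and closed by a flat steel lid. Origin: centre of the box's underside, on the bench. Its x axis points from the bar side (towards the robot, give or take 15 degrees of yaw) to the hinge side, z up
- lid (a joint): the lid's hinge angle in rad: 0 = closed and level, grows as the front edge rises, stop at 1.4; 60 degrees = 1.047. The lid weighs about 0.6 kg (varies by a quarter), has no stay or spring and falls shut from any angle; it turns freely, lifting takes about 2 to 4 N at the bar
- lid_hinge (a point): a point on the middle of the hinge line, which runs along the warmer's y axis, at x = +85 mm, z = 120 mm of the warmer; the lid's underside lies at this height when closed. The lid is a plate 170 mm (from the hinge towards the bar) x 256 mm x 8 mm thick, so its top is 128 mm above the bench; it overhangs the box by 8 mm on the left and right
- lid_bar (a point): centre of the lid's bar handle: a round black bar 12 mm in diameter, about 98 mm clear between its two arms, parallel to the hinge, in front of the lid's front edge with a 42 mm clear gap between. When closed it is 218 mm in front of the hinge and 4 mm above it (124 mm above the bench). It moves with the lid, on a circle of radius 218 mm about the hinge
- tray: a fixed open white plastic tray, 240 mm (x) x 200 mm (y) x 45 mm high, walls 4 mm, on the bench tight against the left or the right side of the warmer (varies), its axes parallel to the warmer's; its wall stands under the lid's overhang, so what is pushed off that edge of the lid drops into it. Origin: centre of its underside
- scraper: the scraper block, loose, 0.2 kg, 102 mm high, standing on the bench on the other side of the warmer from the tray: a black rubber foot 120 mm long (its x) x 36 mm (its y) x 35 mm high, and on it a grey upright grip 60 mm (x) x 24 mm (y) x 67 mm high. Origin: centre of the foot's underside; z up
- chip1: a loose oak chip, light brown wood, a flat block 26 x 18 x 10 mm, 10 g; starts lying flat somewhere on the middle of the closed lid; origin at the centre of its underside
- chip2: a loose oak chip, light brown wood, a flat block 26 x 18 x 10 mm, 10 g; starts lying flat somewhere on the middle of the closed lid; origin at the centre of its underside
- chip3: a loose oak chip, light brown wood, a flat block 26 x 18 x 10 mm, 10 g; starts lying flat somewhere on the middle of the closed lid; origin at the centre of its underside
- jar: bystander: amber glass jar, 64 mm diameter, 100 mm high, standing behind the warmer; origin at the centre of its underside
- beaker: bystander: white plastic beaker, 76 mm diameter, 100 mm high, standing behind the warmer; origin at the centre of its underside

How it is judged:
By the outcome, as a careful person would: the job done as asked, in the order asked, and still so for the second after the job is handed in, while the arm keeps its last pose, push and grip.
It also fails if it takes over 64 s, if anything falls off the work surface, if the arm or the gripper's body presses on something with over 40 N, if the wrist force passes 120 N, or if a joint passes its speed limit or range.

## Working session

There is one attempt and no reset: what is moved stays moved. The work goes in short steps, Python scripts to look and compute and a tool call to move; the robot and the scene stay as the last step left them, time stands still between calls to the robot, and variables do not carry over. Pictures are saved under pics/ and viewed, at most 10 in all, crops included, and the job is handed in when it is done.

Besides the shell and the picture viewer there is one more tool, called after "Call:" in YAML: its name, and indented under it one key for each argument. step_arm: Moves the arm, as the interface text tells. Its arguments: {"type":"object","properties":{"deltas":{"type":"array"},"grip_force":{"type":"number"}},"required":["deltas"]}

```bash
mkdir -p pics; cat > h.py <<'E'
import numpy as np, cv2
from workcell import r, eyes
def K(c):
    f=240/np.tan(np.radians(c["fov_y"])/2)
    return np.array([[f,0,c["cx"]],[0,f,c["cy"]],[0,0,1.]])
def ray(c,uv,z):
    """pixels -> world points on plane z"""
    p=cv2.undistortPoints(np.array(uv,float).reshape(-1,1,2),K(c),np.array(c["dist"],float)).reshape(-1,2)
    R=np.array(c["R"]);t=np.array(c["t"])
    d=np.c_[p,np.ones(len(p))]@R; o=-R.T@t
    return o+d*((z-o[2])/d[:,2])[:,None]
def proj(c,X):
    return cv2.projectPoints(np.array(X,float).reshape(-1,3),cv2.Rodrigues(np.array(c["R"]))[0],np.array(c["t"],float),K(c),np.array(c["dist"],float))[0].reshape(-1,2)
def save(n,im): cv2.imwrite("pics/"+n+".png",im[:,:,::-1])
E
python3 - <<'E'
from h import *
a=eyes.grab_frame("top");b=eyes.grab_frame("side")
save("top0",a);save("side0",b)
for n in("top","side"):
    c=eyes.calibration(n);R=np.array(c["R"]);print(n,c["fov_y"],c["dist"],-R.T@np.array(c["t"]),R[2])
print(r.sense())
E
```

```text
top 43.777923187147174 [-0.06413991  0.          0.          0.          0.        ] [0.56448978 0.01848987 1.13489198] [ 0.04506133 -0.01362182 -0.99889135]
side 48.106457623605976 [-0.0038372  0.         0.         0.         0.       ] [0.37041699 0.60804218 0.5286091 ] [ 0.33210163 -0.76235931 -0.55544287]
{'time_s': 0.1, 'joints': array([-1.27835566e+00,  3.77992419e-01,  7.97913946e-02,  1.27443471e+00,
       -3.01995294e-05,  1.46049698e+00]), 'dq': array([ 7.99789897e-05,  2.37512427e-04,  7.30439797e-04, -4.39614074e-04,
       -6.10982270e-05, -9.28595144e-04]), 'joint_efforts': array([ 5.75718113e-04, -4.64694929e+01,  2.70581943e+01,  1.19728519e-02,
       -2.01369003e-04, -1.02207147e-05]), 'tcp_pos': array([ 0.22519189, -0.52842713,  0.23046531]), 'orientation': array([-3.07631989e+00, -6.27989944e-01,  3.09830573e-04]), 'ft_force': array([0.52206606, 0.10610212, 0.4648759 ]), 'moment': array([-0.02763495, -0.03420048,  0.00548421]), 'finger_force': 0.0, 'gripper_width': 0.08539993631880659}
```

View pics/top0.png

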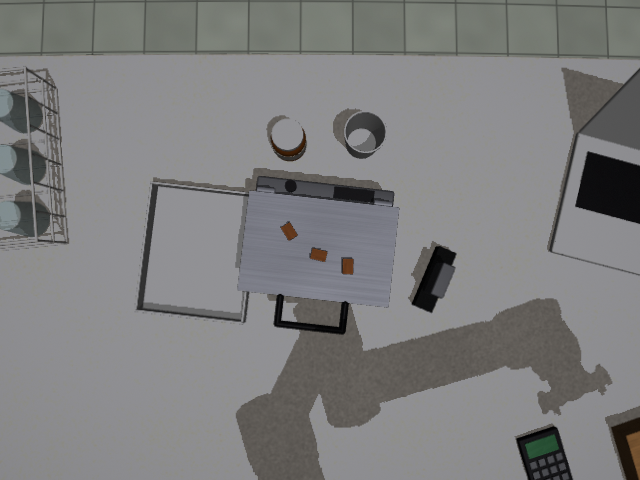

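View pics/side0.png

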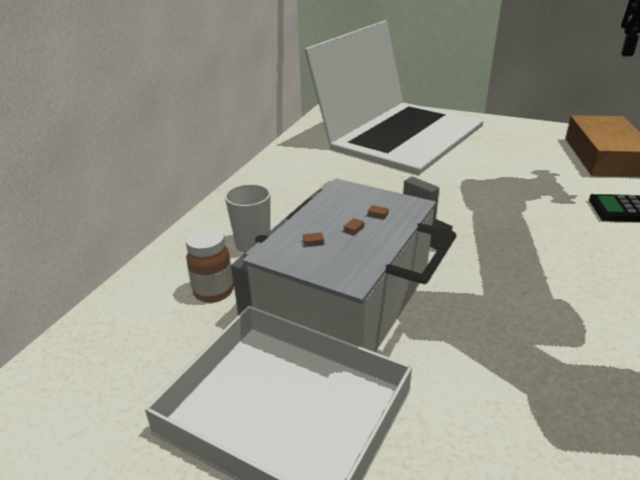

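The top view shows the tray on the left (+y), lid corners at about (248,191), (399,207), (389,306) and (238,290), chips at (289,231), (318,254) and (348,266), the bar near (311,328), and the scraper near (434,280). The side view agrees.

```bash
python3 - <<'E'
from h import *
np.set_printoptions(precision=4,suppress=True)
im=cv2.imread("pics/top0.png");c=eyes.calibration("top")
L=ray(c,[(248,191),(399,207),(389,306),(238,290)],.128);print("lid",L[:,:2],L.mean(0))
ex=(L[0]+L[1]-L[2]-L[3]);ey=(L[0]+L[3]-L[1]-L[2]);print("yaw x,y",np.arctan2(ex[1],ex[0]),np.arctan2(-ey[0],ey[1]))
hsv=cv2.cvtColor(im,cv2.COLOR_BGR2HSV)
m=((hsv[...,0]<20)&(hsv[...,1]>120)).astype(np.uint8);m[:190]=0;m[310:]=0;m[:,:230]=0;m[:,400:]=0
for k in cv2.findContours(m,0,2)[0]:
    if cv2.contourArea(k)>30:
        q=cv2.minAreaRect(k);print("chip",q[0],ray(c,[q[0]],.138)[0,:2])
g=im.max(2);d=np.zeros_like(g);d[240:320,405:465]=(g[240:320,405:465]<45)
k=max(cv2.findContours(d,0,2)[0],key=cv2.contourArea);h=cv2.convexHull(k);q=cv2.minAreaRect(k);print("foot black",q)
for e in range(1):
    b=cv2.boxPoints(q);print(b);print("foot@.035",ray(c,b,.035)[:,:2])
# grip top: mid gray
s=im[240:320,405:465].astype(int)
gm=np.zeros_like(g);gm[240:320,405:465]=((s.max(2)>70)&(s.max(2)<125)&(s[...,0]>=s[...,2]+2))
k=max(cv2.findContours(gm,0,2)[0],key=cv2.contourArea);q=cv2.minAreaRect(k);print("grip",q);print(ray(c,[q[0]],.102),ray(c,cv2.boxPoints(q),.102)[:,:2])
d=np.zeros_like(g);d[296:336,270:352]=(g[296:336,270:352]<40)
ys,xs=np.nonzero(d);print("bar px",xs.min(),xs.max(),ys.max())
print("bar",ray(c,[(277,326),(344,331),(311,328)],.124)[:,:2])
crop=cv2.resize(im[180:340,230:470],None,fx=3.3,fy=3.3,interpolation=cv2.INTER_CUBIC);cv2.imwrite("pics/crop.png",crop[:600,:800])
E
```

```text
lid [[ 0.6849  0.1362]
 [ 0.6585 -0.1197]
 [ 0.4912 -0.1023]
 [ 0.5177  0.1518]] [0.5881 0.0165 0.128 ]
yaw x,y -0.09824888693235972 -0.10332066250945299
chip (347.5, 266.0) [ 0.5585 -0.0318]
chip (318.2352600097656, 254.558837890625) [0.5775 0.0171]
chip (288.69232177734375, 231.03842163085938) [0.6166 0.0665]
foot black ((433.8106384277344, 278.2544250488281), (22.15384864807129, 64.30769348144531), 22.619861602783203)
[[411.2189 303.6746]
 [435.9526 244.3136]
 [456.4023 252.8343]
 [431.6686 312.1953]]
foot@.035 [[ 0.4887 -0.1545]
 [ 0.5982 -0.2009]
 [ 0.5824 -0.2389]
 [ 0.473  -0.1923]]
grip ((443.0976257324219, 281.1656799316406), (12.461540222167969, 33.46154022216797), 22.61986541748047)
[[ 0.5322 -0.1996  0.102 ]] [[ 0.5096 -0.1783]
 [ 0.5631 -0.201 ]
 [ 0.5548 -0.2211]
 [ 0.5013 -0.1983]]
bar px 274 348 333
bar [[ 0.4572  0.0862]
 [ 0.4489 -0.0267]
 [ 0.4539  0.029 ]]
```

View pics/crop.png

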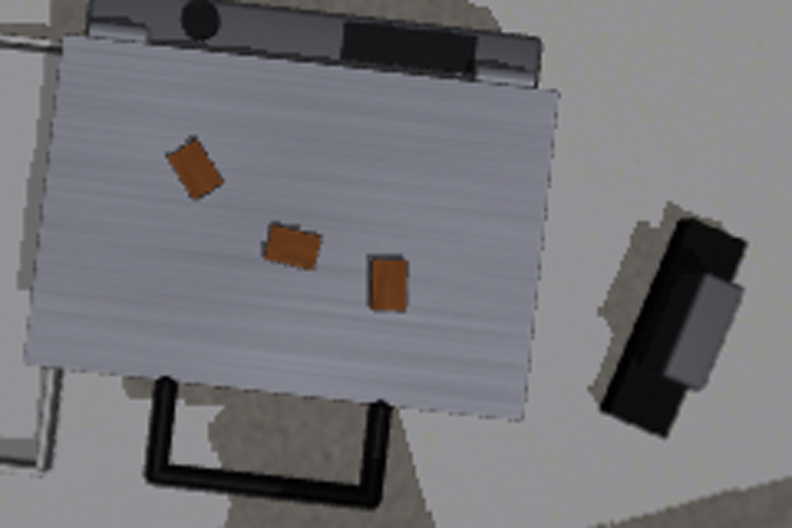

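```bash
cat >> h.py <<'E'
from scipy.spatial.transform import Rotation as Ro
C=np.array([.5881,.0165]);YAW=-.1
def W(x,y): return C+np.array([np.cos(YAW)*x-np.sin(YAW)*y,np.sin(YAW)*x+np.cos(YAW)*y])
def delta(p,h,s=None):
    """shift(mm), turn to TCP position p, tool down, tool-x heading h"""
    s=s or r.sense();R=Ro.from_rotvec(s["orientation"])
    T=Ro.from_matrix(np.array([[np.cos(h),np.sin(h),0],[np.sin(h),-np.cos(h),0],[0,0,-1]]))
    return np.round(R.inv().apply(np.array(p)-s["tcp_pos"])*1000,1),np.round((R.inv()*T).as_rotvec(),3)
E
python3 -c "
from h import *
print(delta([.533,-.199,.17],-.401+np.pi)); print(W(0,-.1),W(0,.14))"
```

```text
(array([ 412.3, -182.3,   60.9]), array([-1.000e-03, -2.000e-03, -2.338e+00]))
[ 0.57811666 -0.08300042] [0.60207668 0.15580058]
```

Call:
step_arm:
  deltas:
    - [1, 412, -182, 61, 0, 0, -1.25]
    - [1, 412, -182, 61, 0, 0, -1.25]
    - [1, 412, -182, 61, 0, 0, -1.25]
    - [1, 412, -182, 61, 0, 0, -1.25]
    - [1, 412, -182, 61, 0, 0, -1.25]
    - [1, 412, -182, 61, 0, 0, -1.25]
    - [1, 412, -182, 61, 0, 0, -1.25]
    - [1, 412, -182, 61, 0, 0, -1.25]
    - [1, 412, -182, 61, 0, 0, -1.25]
    - [1, 412, -182, 61, 0, 0, -1.25]
    - [1, 412, -182, 61, 0, 0, -1.25]
    - [1, 412, -182, 61, 0, 0, -1.25]

```text
time_s: 1.1
tcp_pos: [0.5361, -0.1945, 0.1686]
orientation: [-2.118, -2.317, -0.004]
ft_force: [-0.6, -0.7, -0.1]
gripper_width: 0.0854
finger_force: 0.0
```

```bash
python3 -c "
from h import *
print(delta([.533,-.199,.17],-.401+np.pi))"
```

```text
(array([-4.2, -3.4, -1.4]), array([ 0.002, -0.003, -1.08 ]))
```

Call:
step_arm:
  deltas:
    - [1, 0, 0, 0, 0, 0, -1.08]
    - [1, 0, 0, 0, 0, 0, -1.08]
    - [1, 0, 0, 0, 0, 0, -1.08]
    - [1, 0, 0, 0, 0, 0, -1.08]
    - [1, 0, 0, 0, 0, 0, -1.08]
    - [1, 0, 0, 0, 0, 0, -1.08]
    - [1, 0, 0, 0, 0, 0, -1.08]
    - [1, 0, 0, 0, 0, 0, -1.08]
    - [1, 0, 0, 0, 0, 0, -1.08]
    - [1, 0, 0, 0, 0, 0, -1.08]
    - [1, 0, 0, 0, 0, 0, -1.08]

```text
time_s: 2.02
tcp_pos: [0.5326, -0.2003, 0.17]
orientation: [-0.642, -3.075, -0.0]
ft_force: [-0.5, 0.2, -0.2]
gripper_width: 0.0852
finger_force: 0.0
```

```bash
python3 - <<'E'
from h import *
print(delta([.533,-.199,.056],-.401+np.pi))
c=eyes.calibration("wrist");a=eyes.grab_frame("wrist")
# predicted grip-top & foot-top corners
u=np.array([np.cos(-.401),np.sin(-.401)]);v=np.array([-u[1],u[0]])
P=[[*(np.array([.533,-.199])+i*.03*u+j*.012*v),.102] for i,j in((1,1),(1,-1),(-1,-1),(-1,1))]
p=proj(c,P);print(p)
cv2.polylines(a:=a.copy(),[p.astype(int).reshape(-1,1,2)],True,(255,0,0));save("w0",a)
E
```

```text
(array([  0. ,   1.3, 114. ]), array([-0.   , -0.001, -0.01 ]))
[[333.73091798 301.26090402]
 [293.37211071 301.61979665]
 [290.58875276 203.20004564]
 [334.57052521 202.7788594 ]]
```

View pics/w0.png

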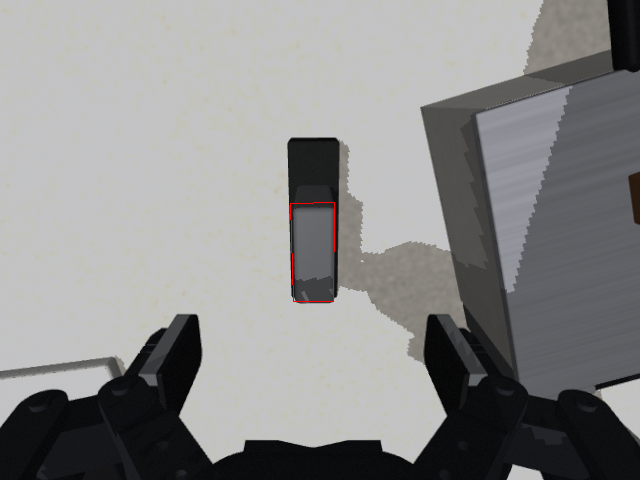

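The wrist view confirms the scraper: its grip outline at (291–335, 203–302) matches the prediction. I'll descend and grip.

Call:
step_arm:
  deltas:
    - [1, 0, 1, 40, 0, 0, -0.01]
    - [1, 0, 1, 75, 0, 0, -0.01]
    - [1, 0, 1, 100, 0, 0, -0.01]
    - [1, 0, 1, 114, 0, 0, -0.01]
    - [1, 0, 1, 114, 0, 0, -0.01]
    - [0, 0, 1, 114, 0, 0, -0.01]
    - [-1, 0, 1, 114, 0, 0, -0.01]
    - [-1, 0, 1, 114, 0, 0, -0.01]
    - [-1, 0, 1, 114, 0, 0, -0.01]
    - [-1, 0, 1, 114, 0, 0, -0.01]
    - [-1, 0, 1, 114, 0, 0, -0.01]
    - [-1, 0, 1, 114, 0, 0, -0.01]
  grip_force: 60

```text
time_s: 3.07
tcp_pos: [0.5345, -0.1998, 0.0576]
orientation: [0.622, 3.077, -0.002]
ft_force: [-0.7, -0.3, 6.3]
gripper_width: 0.0236
finger_force: 59.7
```

Call:
step_arm:
  deltas:
    - [-1, 0, 0, 0, 0, 0, 0]
    - [-1, 0, 0, 0, 0, 0, 0]
    - [-1, 0, 0, 0, 0, 0, 0]
    - [-1, 0, 0, 0, 0, 0, 0]

```text
time_s: 3.4
tcp_pos: [0.5344, -0.1998, 0.0576]
orientation: [0.622, 3.077, -0.001]
ft_force: [-1.0, -0.8, 6.0]
gripper_width: 0.0233
finger_force: 59.7
```

```bash
python3 - <<'E'
from h import *
s=r.sense();print(s["tcp_pos"],s["gripper_width"],s["finger_force"])
p=W(0,-.1)
print(delta([s["tcp_pos"][0],s["tcp_pos"][1],s["tcp_pos"][2]+.165],-.401+np.pi),delta([*p,s["tcp_pos"][2]+.165],-.1+np.pi))
E
```

```text
[ 0.53443465 -0.19977061  0.05756864] 0.023326719756406378 59.72581207752228
(array([-4.00e-01, -1.00e-01, -1.65e+02]), array([-0.   ,  0.003,  0.002])) (array([   4.7,  124.5, -165.1]), array([-0.001,  0.002, -0.299]))
```

Call:
step_arm:
  deltas:
    - [-1, 0, 0, -30, 0, 0, 0]
    - [-1, 0, 0, -70, 0, 0, 0]
    - [-1, 0, 0, -110, 0, 0, 0]
    - [-1, 0, 0, -150, 0, 0, 0]
    - [-1, 0, 0, -165, 0, 0, 0]
    - [-1, 0, 5, -165, 0, 0, -0.05]
    - [-1, 2, 35, -165, 0, 0, -0.15]
    - [-1, 4, 70, -165, 0, 0, -0.25]
    - [-1, 5, 105, -165, 0, 0, -0.3]
    - [-1, 5, 124, -165, 0, 0, -0.3]
    - [-1, 5, 124, -165, 0, 0, -0.3]
    - [-1, 5, 124, -165, 0, 0, -0.3]

```text
time_s: 4.4
tcp_pos: [0.5768, -0.0819, 0.2207]
orientation: [-0.152, -3.137, 0.0]
ft_force: [0.4, -0.4, -0.9]
gripper_width: 0.0235
finger_force: 59.5
```

```bash
python3 - <<'E'
from h import *
s=r.sense();print(s["tcp_pos"],s["ft_force"],s["gripper_width"])
print(delta([*W(0,-.1),.189],-.1+np.pi))
print(delta([*W(0,.14),.189],-.1+np.pi))
save("side1",eyes.grab_frame("side"))
E
```

```text
[ 0.57683654 -0.08187545  0.22072505] [ 0.38299813 -0.36106128 -0.94532582] 0.02352880048037686
(array([-1.4, -1. , 31.7]), array([-0.   , -0.001,  0.003]))
(array([ -2.2, 239. ,  31.6]), array([-0.   , -0.001,  0.003]))
```

View pics/side1.png

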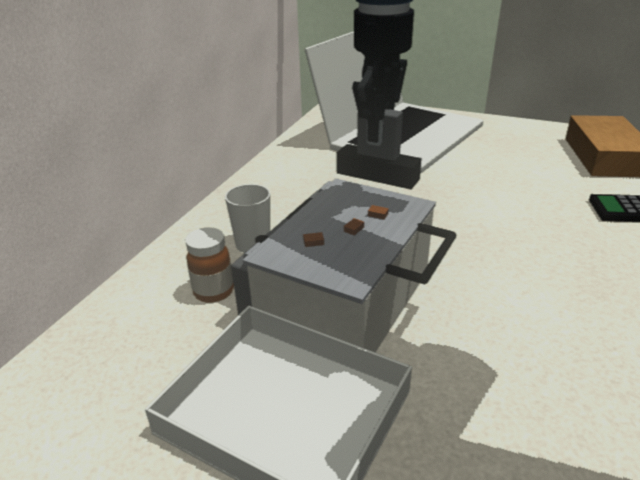

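The scraper hangs level above the right end of the lid at (378,165), and all three chips are untouched. I'll lower it and sweep.

Call:
step_arm:
  deltas:
    - [-1, -1, -1, 15, 0, 0, 0]
    - [-1, -1, -1, 26, 0, 0, 0]
    - [-1, -1, -1, 32, 0, 0, 0]
    - [-1, -1, -1, 32, 0, 0, 0]
    - [-1, -1, -1, 32, 0, 0, 0]

```text
time_s: 4.87
tcp_pos: [0.5773, -0.0848, 0.1891]
orientation: [-0.157, -3.137, -0.0]
ft_force: [-0.4, -0.4, -0.9]
gripper_width: 0.0234
finger_force: 59.5
```

Call:
step_arm:
  deltas:
    - [-1, 0, 10, 1, 0, 0, 0]
    - [-1, 0, 20, 1, 0, 0, 0]
    - [-1, 0, 30, 1, 0, 0, 0]
    - [-1, 0, 40, 1, 0, 0, 0]
    - [-1, 0, 50, 1, 0, 0, 0]
    - [-1, 0, 60, 1, 0, 0, 0]
    - [-1, 0, 70, 1, 0, 0, 0]
    - [-1, 0, 80, 1, 0, 0, 0]
    - [-1, 0, 90, 1, 0, 0, 0]
    - [-1, 0, 100, 1, 0, 0, 0]
    - [-1, 0, 110, 1, 0, 0, 0]
    - [-1, 0, 120, 1, 0, 0, 0]

```text
time_s: 5.87
tcp_pos: [0.5898, 0.0364, 0.1883]
orientation: [-0.155, -3.138, 0.0]
ft_force: [-0.1, -0.5, -0.8]
gripper_width: 0.0232
finger_force: 59.5
```

Call:
step_arm:
  deltas:
    - [-1, 0, 10, 0, 0, 0, 0]
    - [-1, 0, 20, 0, 0, 0, 0]
    - [-1, 0, 30, 0, 0, 0, 0]
    - [-1, 0, 40, 0, 0, 0, 0]
    - [-1, 0, 50, 0, 0, 0, 0]
    - [-1, 0, 60, 0, 0, 0, 0]
    - [-1, 0, 70, 0, 0, 0, 0]
    - [-1, 0, 80, 0, 0, 0, 0]
    - [-1, 0, 90, 0, 0, 0, 0]
    - [-1, 0, 100, 0, 0, 0, 0]
    - [-1, 0, 110, 0, 0, 0, 0]
    - [-1, 0, 122, 0, 0, 0, 0]

```text
time_s: 6.87
tcp_pos: [0.6019, 0.1576, 0.1883]
orientation: [0.156, 3.138, -0.0]
ft_force: [-0.5, -0.7, -0.3]
gripper_width: 0.0233
finger_force: 59.5
```

```bash
python3 - <<'E'
from h import *
save("side2",eyes.grab_frame("side"))
print(r.sense()["tcp_pos"])
E
```

```text
[0.6019704  0.16012729 0.18821217]
```

View pics/side2.png

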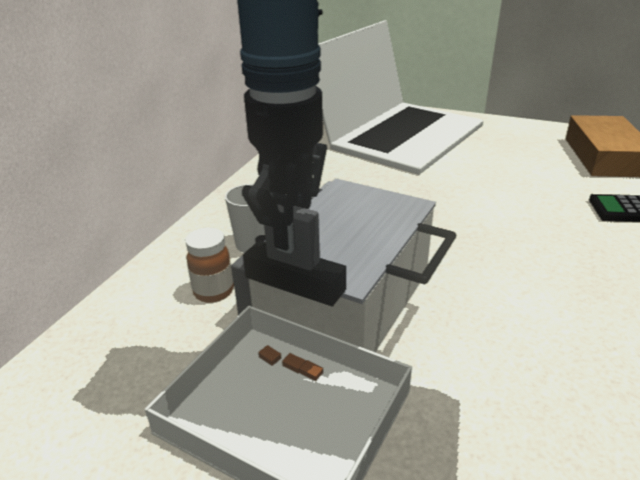

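All three chips lie in the tray, at about (270,355), (295,362) and (312,370), and the lid is clear. Next I'll return the scraper.

```bash
python3 - <<'E'
from h import *
print(delta([.5344,-.1998,.22],-.401+np.pi))
E
```

```text
(array([  32.4, -364.7,  -32.6]), array([ 0.002, -0.   ,  0.304]))
```

Call:
step_arm:
  deltas:
    - [-1, 0, 0, -20, 0, 0, 0]
    - [-1, 0, -10, -32, 0, 0, 0]
    - [-1, 3, -45, -32, 0, 0, 0]
    - [-1, 8, -85, -32, 0, 0, 0]
    - [-1, 11, -125, -32, 0, 0, 0.05]
    - [-1, 15, -165, -32, 0, 0, 0.1]
    - [-1, 18, -205, -32, 0, 0, 0.15]
    - [-1, 22, -245, -32, 0, 0, 0.2]
    - [-1, 25, -285, -32, 0, 0, 0.25]
    - [-1, 29, -325, -32, 0, 0, 0.3]
    - [-1, 32, -350, -32, 0, 0, 0.3]
    - [-1, 32, -365, -32, 0, 0, 0.3]

```text
time_s: 7.92
tcp_pos: [0.5331, -0.2064, 0.2204]
orientation: [0.628, 3.078, -0.002]
ft_force: [0.3, 0.3, -2.1]
gripper_width: 0.0236
finger_force: 59.6
```

Call:
step_arm:
  deltas:
    - [-1, 0, 0, 0, 0, 0, 0]
    - [-1, 0, 0, 30, 0, 0, 0]
    - [-1, 0, 0, 60, 0, 0, 0]
    - [-1, 0, 0, 90, 0, 0, 0]
    - [-1, 0, 0, 120, 0, 0, 0]
    - [-1, 0, 0, 140, 0, 0, 0]
    - [-1, 0, 0, 150, 0, 0, 0]
    - [-1, 0, 0, 155, 0, 0, 0]
    - [-1, 0, 0, 155, 0, 0, 0]
    - [-1, 0, 0, 155, 0, 0, 0]

```text
time_s: 8.75
tcp_pos: [0.5351, -0.2032, 0.0665]
orientation: [0.621, 3.078, -0.001]
ft_force: [0.2, -0.5, -0.8]
gripper_width: 0.0231
finger_force: 59.7
```

```bash
python3 - <<'E'
from h import *
s=r.sense();print(s["tcp_pos"],s["orientation"],s["ft_force"])
E
```

```text
[ 0.535108   -0.20321574  0.06648961] [ 6.20716092e-01  3.07772407e+00 -6.19170138e-04] [ 0.16354147 -0.47362143 -0.84236323]
```

Call:
step_arm:
  deltas:
    - [-1, 0, 0, 4, 0, 0, 0]
    - [-1, 0, 0, 7, 0, 0, 0]
    - [-1, 0, 0, 8, 0, 0, 0]
    - [-1, 0, 0, 9, 0, 0, 0]
    - [-1, 0, 0, 9, 0, 0, 0]
    - [-1, 0, 0, 9, 0, 0, 0]

```text
time_s: 9.25
tcp_pos: [0.5343, -0.2035, 0.0576]
orientation: [0.622, 3.078, -0.001]
ft_force: [-2.8, 0.9, 6.3]
gripper_width: 0.0228
finger_force: 60.3
```

Contact with the bench is at the original height. I'll release slowly and back straight up.

Call:
step_arm:
  deltas:
    - [-0.3, 0, 0, 0, 0, 0, 0]
    - [0, 0, 0, 0, 0, 0, 0]
    - [0.6, 0, 0, 0, 0, 0, 0]
    - [1, 0, 0, 0, 0, 0, 0]
    - [1, 0, 0, 0, 0, 0, 0]
    - [1, 0, 0, -5, 0, 0, 0]
    - [1, 0, 0, -30, 0, 0, 0]
    - [1, 0, 0, -70, 0, 0, 0]
    - [1, 0, 0, -110, 0, 0, 0]
    - [1, 0, 0, -150, 0, 0, 0]
    - [1, 0, 0, -160, 0, 0, 0]
    - [1, 0, 0, -160, 0, 0, 0]
  grip_force: 20

```text
time_s: 10.25
tcp_pos: [0.5366, -0.2046, 0.2212]
orientation: [0.62, 3.071, -0.004]
ft_force: [0.2, 0.2, -1.1]
gripper_width: 0.0855
finger_force: 0.0
```

```bash
python3 - <<'E'
from h import *
save("top1",eyes.grab_frame("top"))
print(W(-.133,0))
print(delta([*W(-.133,0),.218],-.1+np.pi/2),delta([*W(-.133,0),.218],-.1-np.pi/2))
E
```

```text
[0.45576445 0.02977784]
(array([164. , 184.5,  -0.6]), array([0.003, 0.004, 1.272])) (array([164. , 184.5,  -0.6]), array([-0.005,  0.003, -1.87 ]))
```

View pics/top1.png

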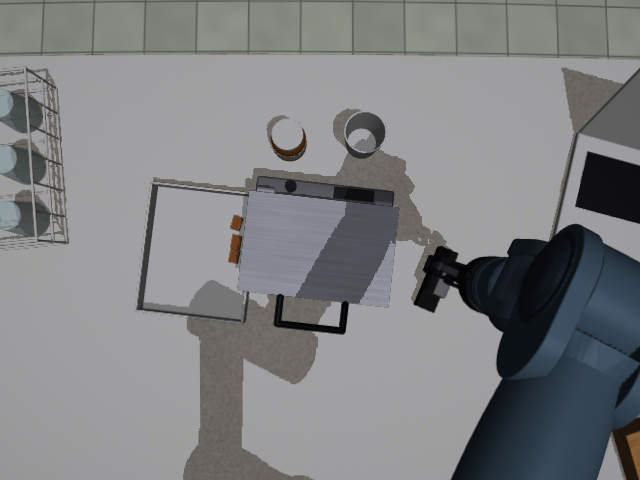

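The top view shows the scraper standing at about (434,280), the chips in the tray near (236,240), and the lid bare. Next I'll go above the bar.

Call:
step_arm:
  deltas:
    - [0, 50, 20, 0, 0, 0, 0.12]
    - [0, 70, 50, 0, 0, 0, 0.24]
    - [-0.05, 90, 80, 0, 0, 0, 0.36]
    - [-0.05, 110, 110, 0, 0, 0, 0.48]
    - [-0.05, 130, 140, 0, 0, 0, 0.6]
    - [-0.05, 150, 165, 0, 0, 0, 0.72]
    - [-0.05, 164, 184, 0, 0, 0, 0.84]
    - [-0.05, 164, 184, 0, 0, 0, 0.96]
    - [-0.05, 164, 184, 0, 0, 0, 1.08]
    - [-0.05, 164, 184, 0, 0, 0, 1.2]
    - [-0.05, 164, 184, 0, 0, 0, 1.272]
    - [-0.05, 164, 184, 0, 0, 0, 1.272]

```text
time_s: 11.3
tcp_pos: [0.4526, 0.0302, 0.214]
orientation: [-2.328, -2.105, 0.005]
ft_force: [-1.2, -0.3, -0.6]
gripper_width: 0.0405
finger_force: 0.0
```

```bash
python3 - <<'E'
from h import *
s=r.sense();print(s["tcp_pos"],s["gripper_width"])
p=W(-.133,0);print(delta([*p,.105],-.1+np.pi/2))
c=eyes.calibration("wrist");a=eyes.grab_frame("wrist").copy()
q=proj(c,[[*W(-.133,k),.124] for k in(-.045,0,.045)]);print(q)
for u in q: cv2.circle(a,tuple(int(i) for i in u),4,(255,0,0),1)
save("w1",a)
E
```

```text
[0.45257299 0.03023662 0.21397764] 0.040526668094216976
(array([-1.00e-01,  3.70e+00,  1.09e+02]), array([-0.004,  0.   , -0.001]))
[[315.52760778 308.59011567]
 [315.70776392 244.53439514]
 [315.90250808 172.4793369 ]]
```

View pics/w1.png

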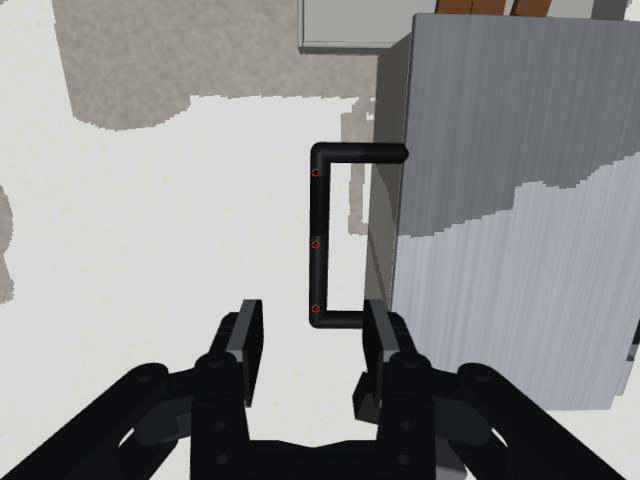

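The bar lies at column ~318, rows 150–320, which puts it 2 mm further back than predicted. I'll correct for that, descend and grip.

Call:
step_arm:
  deltas:
    - [-0.05, 4, 5.5, 0, 0, 0, 0]
    - [-0.05, 4, 5.5, 35, 0, 0, 0]
    - [-0.05, 4, 5.5, 70, 0, 0, 0]
    - [-0.05, 4, 5.5, 95, 0, 0, 0]
    - [-0.05, 4, 5.5, 108, 0, 0, 0]
    - [-0.05, 4, 5.5, 108, 0, 0, 0]
    - [-0.05, 4, 5.5, 108, 0, 0, 0]

```text
time_s: 11.93
tcp_pos: [0.4593, 0.0335, 0.1075]
orientation: [-2.327, -2.107, 0.003]
ft_force: [1.2, -0.6, -1.0]
gripper_width: 0.0407
finger_force: 0.0
```

Call:
step_arm:
  deltas:
    - [-0.4, 0, 0, 0, 0, 0, 0]
    - [-0.6, 0, 0, 0, 0, 0, 0]
    - [-1, 0, 0, 0, 0, 0, 0]
    - [-1, 0, 0, 0, 0, 0, 0]
    - [-1, 0, 0, 0, 0, 0, 0]
    - [-1, 0, 0, 0, 0, 0, 0]
  grip_force: 40

```text
time_s: 12.43
tcp_pos: [0.4565, 0.0339, 0.1088]
orientation: [-2.326, -2.105, 0.006]
ft_force: [-10.9, 1.3, 7.8]
gripper_width: 0.0103
finger_force: 39.0
```

```bash
python3 - <<'E'
from h import *
np.set_printoptions(precision=1,suppress=True)
s=r.sense();print(s["tcp_pos"]*1000,s["gripper_width"],s["ft_force"])
f=lambda t:np.array([-218*np.cos(t)+4*np.sin(t),218*np.sin(t)+4*np.cos(t)])
for d in range(5,61,5):print(d,f(np.radians(d))-f(0))
E
```

```text
[456.5  33.9 108.8] 0.01031120341003174 [-10.9   1.3   7.8]
5 [ 1.2 19. ]
10 [ 4.  37.8]
15 [ 8.5 56.3]
20 [14.5 74.3]
25 [22.1 91.8]
30 [ 31.2 108.5]
35 [ 41.7 124.3]
40 [ 53.6 139.2]
45 [ 66.7 153. ]
50 [ 80.9 165.6]
55 [ 96.2 176.9]
60 [112.5 186.8]
```

Call:
step_arm:
  deltas:
    - [-1, 0, -1.5, -2, 0, 0, 0]
    - [-1, 0, -2.5, -2.5, 0, 0, 0]
    - [-1, 0, -2, -12, 0, 0, 0]
    - [-1, 0, -1, -21.5, 0, 0, 0]
    - [-1, 0, 0, -31, 0, 0, 0]
    - [-1, 0, 1.5, -40, 0, 0, 0]
    - [-1, 0, 3.5, -49.5, 0, 0, 0]
    - [-1, 0, 6, -59, 0, 0, 0]
    - [-1, 0, 9, -68, 0, 0, 0]
    - [-1, 0, 12, -77, 0, 0, 0]
    - [-1, 0, 12, -77, 0, 0, 0]
    - [-1, 0, 12, -77, 0, 0, 0]

```text
time_s: 13.43
tcp_pos: [0.4714, 0.0322, 0.1865]
orientation: [-2.329, -2.107, 0.001]
ft_force: [-7.4, 1.1, -1.0]
gripper_width: 0.0101
finger_force: 39.3
```

```bash
python3 - <<'E'
from h import *
s=r.sense();print(s["tcp_pos"],s["gripper_width"],s["ft_force"],s["moment"])
save("side3",eyes.grab_frame("side"))
E
```

```text
[0.47142819 0.0321577  0.18651145] 0.01005342367844856 [-7.36042163  1.06580066 -1.02354385] [ 0.10213456  1.36456124 -0.13490661]
```

View pics/side3.png

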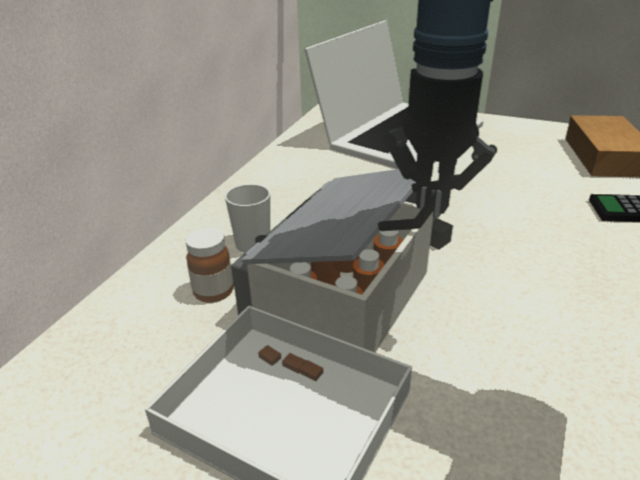

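The lid is opening to roughly 20°, with the gripper holding the bar and the chips still in the tray. I'll continue along the arc.

Call:
step_arm:
  deltas:
    - [-1, 0, 2, -8.5, 0, 0, 0]
    - [-1, 0, 6, -17.5, 0, 0, 0]
    - [-1, 0, 10.5, -26, 0, 0, 0]
    - [-1, 0, 15, -34, 0, 0, 0]
    - [-1, 0, 20.5, -42, 0, 0, 0]
    - [-1, 0, 26, -50, 0, 0, 0]
    - [-1, 0, 31.5, -57.5, 0, 0, 0]
    - [-1, 0, 37.5, -65, 0, 0, 0]
    - [-1, 0, 44, -72, 0, 0, 0]
    - [-1, 0, 51, -79, 0, 0, 0]
    - [-1, 0, 51, -79, 0, 0, 0]
    - [-1, 0, 51, -79, 0, 0, 0]

```text
time_s: 14.48
tcp_pos: [0.5233, 0.0263, 0.2668]
orientation: [2.328, 2.105, 0.0]
ft_force: [-6.3, -1.9, 1.4]
gripper_width: 0.0101
finger_force: 39.8
```

Call:
step_arm:
  deltas:
    - [-1, 0, 6.5, -6.5, 0, 0, 0]
    - [-1, 0, 14, -12.5, 0, 0, 0]
    - [-1, 0, 21.5, -18, 0, 0, 0]
    - [-1, 0, 28, -23, 0, 0, 0]
    - [-1, 0, 35, -27, 0, 0, 0]
    - [-1, 0, 41, -30.5, 0, 0, 0]
    - [-1, 0, 45, -33, 0, 0, 0]
    - [-1, 0, 45, -33, 0, 0, 0]
    - [-1, 0, 45, -33, 0, 0, 0]
    - [-1, 0, 45, -33, 0, 0, 0]

```text
time_s: 15.32
tcp_pos: [0.5683, 0.0214, 0.3009]
orientation: [2.327, 2.103, 0.002]
ft_force: [-7.2, -2.7, 7.4]
gripper_width: 0.0105
finger_force: 40.4
```

```bash
python3 - <<'E'
from h import *
s=r.sense();print(s["tcp_pos"],s["gripper_width"],s["ft_force"],s["dq"])
c=eyes.calibration("side");a=eyes.grab_frame("side").copy()
e=lambda u,z,y:[*W(.085+u,y),.12+z]
for t,col in((55,(0,255,0)),(60,(255,0,0)),(65,(0,0,255))):
    t=np.radians(t);co,si=np.cos(t),np.sin(t)
    P=[]
    for y in(.128,-.128):
        P.append(e(-.17*co+.008*si,.17*si+.008*co,y))  # top front corner
    P.insert(0,e(.008*si,.008*co,.128))
    q=proj(c,P);print(q.tolist())
    cv2.polylines(a,[q.astype(int).reshape(-1,1,2)],False,col,1)
save("side4",a)
E
```

```text
[0.56825532 0.02140142 0.3009476 ] 0.010482513656252948 [-7.15495729 -2.68200299  7.35581571] [-0.00182147 -0.00208459 -0.00364156  0.00052275 -0.00036779  0.00099104]
[[238.4128081545482, 261.0229631625719], [299.03705842431265, 179.56770038262482], [390.1999773564472, 104.43339000654822]]
[[238.2236610656189, 261.3164373062914], [288.35234227519317, 170.98596683166784], [381.9842751047344, 98.05743994030792]]
[[238.0707414270775, 261.6394148418868], [277.3131769782292, 163.31026700696518], [373.38190854530126, 92.44163580788506]]
```

View pics/side4.png

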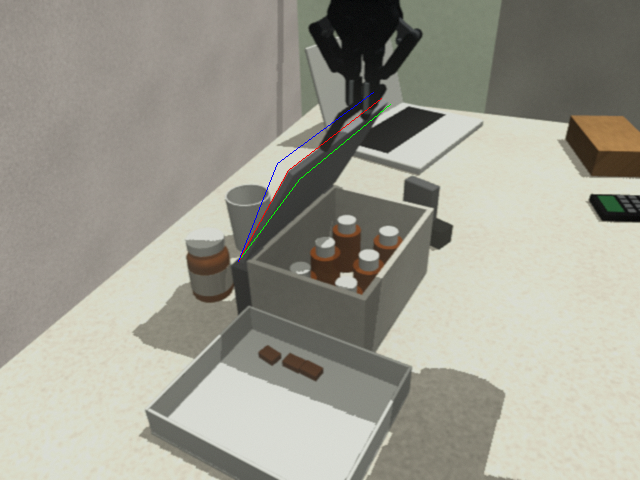

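The lid's edge lies on the red 60° line, with the corner near (288,171). I'll relax the small radial push and check the angle numerically.

Call:
step_arm:
  deltas:
    - [-1, 0, -0.5, -1.5, 0, 0, 0]
    - [-1, 0, -0.5, -1.5, 0, 0, 0]
    - [-1, 0, -0.5, -1.5, 0, 0, 0]
    - [-1, 0, -0.5, -1.5, 0, 0, 0]
    - [-1, 0, -0.5, -1.5, 0, 0, 0]
    - [-1, 0, -0.5, -1.5, 0, 0, 0]

```text
time_s: 15.87
tcp_pos: [0.5674, 0.0216, 0.3005]
orientation: [2.328, 2.105, -0.0]
ft_force: [-4.3, -3.4, 5.2]
gripper_width: 0.0101
finger_force: 40.1
```

```bash
python3 - <<'E'
from h import *
s=r.sense();print(s["tcp_pos"],s["ft_force"])
c=eyes.calibration("side");g=cv2.cvtColor(eyes.grab_frame("side"),cv2.COLOR_RGB2GRAY).astype(np.float32)
cv2.imwrite("pics/g.png",g)
A=np.arange(50,71,1.)
def prof(name,y,u,w):
    P=[]
    for t in np.radians(A):
        co,si=np.cos(t),np.sin(t);P.append([*W(.085-u*co+w*si,y),.12+u*si+w*co])
    q=proj(c,P).astype(np.float32);v=cv2.remap(g,q[:,0].copy(),q[:,1].copy(),1).ravel()
    print(name,v.astype(int).tolist())
print(A.astype(int).tolist())
for y in(.12,.1,.08): prof("front-top y%.2f"%y,y,.17,.008)
for u in(.06,.09,.12,.15): prof("left-top u%.2f"%u,.128,u,.008); prof("left-bot",.128,u,0)
E
```

```text
[0.56739855 0.02155072 0.30052436] [-4.32294512 -3.39234248  5.19688038]
[50, 51, 52, 53, 54, 55, 56, 57, 58, 59, 60, 61, 62, 63, 64, 65, 66, 67, 68, 69, 70]
front-top y0.12 [57, 58, 59, 57, 59, 60, 60, 63, 97, 98, 168, 211, 210, 208, 209, 210, 212, 210, 211, 210, 211]
front-top y0.10 [59, 59, 58, 58, 59, 61, 60, 65, 98, 96, 171, 210, 209, 210, 211, 210, 209, 207, 210, 212, 212]
front-top y0.08 [58, 57, 58, 59, 59, 60, 59, 65, 99, 95, 172, 209, 210, 207, 201, 149, 131, 133, 135, 134, 132]
left-top u0.06 [55, 54, 55, 57, 63, 67, 68, 68, 67, 69, 74, 86, 94, 97, 97, 98, 99, 101, 98, 98, 99]
left-bot [67, 56, 56, 56, 55, 55, 56, 55, 54, 54, 55, 60, 65, 68, 68, 68, 68, 72, 79, 90, 96]
left-top u0.09 [58, 56, 56, 56, 58, 60, 65, 70, 70, 71, 82, 97, 102, 102, 101, 101, 100, 99, 100, 98, 100]
left-bot [58, 54, 56, 56, 56, 58, 56, 56, 57, 58, 60, 65, 69, 70, 71, 81, 96, 102, 102, 101, 101]
left-top u0.12 [56, 56, 58, 57, 58, 58, 60, 69, 72, 71, 127, 163, 112, 158, 139, 98, 101, 103, 104, 105, 107]
left-bot [55, 55, 57, 56, 56, 56, 58, 57, 58, 58, 61, 69, 72, 76, 144, 151, 109, 166, 127, 98, 103]
left-top u0.15 [57, 57, 58, 57, 58, 59, 61, 64, 73, 73, 136, 208, 209, 210, 210, 211, 210, 211, 212, 210, 210]
left-bot [56, 55, 57, 57, 57, 58, 57, 58, 59, 61, 63, 73, 73, 130, 207, 209, 210, 210, 211, 210, 211][ WARN:0@1.220] global loadsave.cpp:1063 imwrite_ Unsupported depth image for selected encoder is fallbacked to CV_8U.
```

The image transitions put the lid at 60° within about half a degree. The scraper stands upright near (425,210), the jar and beaker have not moved, and the chips are in the tray. I'll hand the job in.

```bash
python3 -c "
from h import *
print(abs(r.sense()['dq']).max()); print(r.close_job())"
```

```text
0.0017932020871446422
the job is handed in; nothing more can be done
None
```

The job is handed in: all three chips are in the tray, the scraper is standing upright on the bench, and the gripper is holding the lid still at about 60°, with the jar and beaker not moved.

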